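# Press an end cover home with a trigger clamp

### The job

Use the trigger clamp on the bench to press the loose end cover fully home against its housing: squeeze and let go of the sprung trigger, again and again, until the pad has walked up and pushed the cover tight, and let the trigger go so that the clamp holds by itself. Then press the release tab so that the bar springs all the way back, leaving the cover home. Let the clamp do the pushing: do not push the cover by hand, and leave the other things on the bench alone.

Things in the scene. Friction and masses are not known exactly. Their poses are not given: they have to be found in the camera images.
- clamp: Trigger clamp fixed to the bench: base plate 302 x 96 x 12 mm, grey head, toothed bar sliding through it, black handle with a trigger, fixed jaw with a housing. Origin: bench surface under the bar, in the head. +x along the bar towards cover and housing, +y out along the handle, z up; 'clamp (x, y, z)' below is mm here. Head up to z 58, x -35 to 47, y -24 to 79; trigger arm over it to z 72.
- handle (a point): Middle of the fixed black handle, at clamp (-10, 111, 53): it spans x -19 to -1, y 68 to 154, z 38 to 68. Beyond y 80 nothing lies under handle and trigger but the bench.
- bar (a joint): Travel of bar and pad towards the cover, m: 0 fully back, 0.055 at most, 0.043 when the pad presses the cover home. A spring (about 4 N) pulls it back to 0; a ratchet holds it about every 6 mm (.. 0.035, 0.041) while the release tab is up. A full squeeze of the trigger moves it on two teeth (12 mm), a half squeeze one, less than about 0.13 rad none.
- pad (a point): Centre of the face of the black rubber pad (10 x 50 x 46 mm, z 22 to 68) on the front of the bar, which meets the cover; at clamp (70, 0, 45) when the bar is at 0.
- trigger (a joint): Trigger angle, rad: 0 let go (it springs back), 0.30 fully squeezed. Turns about an upright pin at clamp (6, 60); squeezing swings its free end towards clamp -x, to the fixed handle. Takes about 5 to 15 N at the grip, more once the pad bears on the cover. With the cover home it can be squeezed only part of the way.
- trigger_grip (a point): Middle of the trigger's black grip (10 mm thick, 84 long, z 38 to 68): clamp (25, 122, 53) at rest, (6, 125, 53) squeezed. The handle does not move: at y 125 both together span x -19 to 31 (50 mm) at rest, x -19 to 11 (30 mm) squeezed, so centre a pinch from above near x -4, the middle of the squeezed pair; fingers open to 75 mm or more straddle both there.
- release (a joint): Angle of the release lever, rad: 0 up (ratchet holds), 0.16 fully pressed. Above about 0.12 the ratchet lets go and the bar springs back at once. Let go, the tab springs up again.
- release_tab (a point): Middle of the top of the release tab, a flat dark tab 34 x 34 mm at the rear end of the head, away from the cover; clamp (-72, 0, 67) when up. Press it straight down about 6 mm, nearly to its stop at 6.7 mm, with 4 to 12 N.
- cover: Loose aluminium end cover, about 0.35 kg: block 30 mm deep (x), 70 wide, 60 high, with a 14 mm deep spigot on its +x face that enters the housing. Stands on the base plate between two rails, 8 to 26 mm short of home at the start. Origin: middle of the bottom edge of its rear face (towards the pad); axes as the clamp's.
- cover_home (a point): Where the cover's origin lies when it is fully home, its flange flat against the housing: clamp (113, 0, 12); axes as the clamp's. The open-fronted aluminium housing spans x 143 to 208, y -36 to 36, up to z 75, with a plug on top to z 92.
- spray_can: White can, 56 mm across, 160 high, standing; bystander. Origin at its foot.
- wrench: Steel wrench 180 mm long lying on the bench; bystander. Origin under its middle.
- gauge_block: Plain steel block 80 x 50 x 30 mm; bystander. Origin under its middle.
Not all that is in view belongs to the job. Several things have the shape of the cover; the one meant has the colours described above.

How it is judged:
By the outcome, as a careful person would: the job done as asked, in the order asked, and still so for the second after the job is handed in, with the robot touching nothing.
It also fails if it takes over 45 s, if anything falls off the work surface, if the arm or the gripper's body presses on something with over 40 N, if the wrist force passes 120 N, or if a joint passes its speed limit or range.

### The arm

A 6-joint arm with a two-finger parallel gripper is mounted at the origin on the work surface. World frame = base frame: x ahead of the robot, y to its left, z up, the work surface at z = 0. Lengths are in m, angles in rad, forces in N, time in s.
With the tool pointing down it reaches from about 0.4 to 0.825 m from the base axis. Payload 7 kg.
Tool frame: the origin (TCP) lies at the very end of the fingers, on their centre line; the grasp point (between the pads) lies 19 mm behind it; x points along the fingers, y is the direction in which the jaws open and shut, and the axes are right-handed (so a half turn about x gives the same grasp; the last joint's range is limited). The gripper opens to 88 mm and grips with 3 to 60 N. Pads are 19 mm wide; open, the fingers measure 130 mm over their backs; the gripper's body (78 mm by 193 mm) begins 47 mm behind the grasp point.
Start: joints at [1.411, 0.359, 0.012, 0, -1.224, -0.288], TCP at [0.292, 0.608, 0.227] pointing down, gripper open.
Joint ranges: [-3.07, 3.07], [-1.43, 2.12], [-1.02, 1.25], [-3.03, 1.67], [-3.05, -0], [-3.03, 3.03]. Speed limits (rad/s): [2.39, 2.39, 3.01, 3.14, 3.14, 3.14].

### API

Orientations are given as [roll, pitch, yaw] about the fixed x, y, z axes, in that order (R = Rz(yaw) Ry(pitch) Rx(roll)).
In Python, from station import arm gives the robot as it stands.
- The arm moves only by the shell command python3 -m inch 'ROWS' [OPENING] [FORCE]. ROWS is text: rows parted by semicolons, each of 6 numbers parted by spaces: the shift along the world's x, y, z in units of 30 mm (1.0 is 30 mm), then the turn, a rotation vector about the world's x, y, z in units of 5 degrees (1.0 is 5 degrees). In form: dx dy dz wx wy wz; .... A call has 1 to 12 rows; each row shifts and turns the commanded pose from where the row before left it; what a row does not reach is not made up. A row lasts 1/8 s, in which the tool goes at most 62.5 mm and 10.7 degrees, less where a joint would pass 70% of its speed; a pose out of reach is approached as far as the arm can. A call is refused whole if a number of a shift passes 1 or a number of a turn 1, either way. A call with a gripper value outside its range is refused whole. OPENING is the opening, from 0 (shut) to 1 (fully open), set as the call begins (- or left out, the last holds). The fingers move at their own pace and stop on an object; FORCE is the grip in N (left out, the last holds). Time passes only in rows, so rows that do not move let the fingers close. It gives the time, the measured TCP pose, the force and the opening at its end, in the units of the state.
- arm.get_state(): the state, without advancing time (a new reading comes with each control period).
- arm.grab_frame(name): name is "scene" or "top"; returns a dict with "frame" (420x560x3 uint8, red, green, blue), "range_z" (420x560 float32, m along the optical axis (not along the pixel's ray), 0 where there is no reading), "mtx" (3x3 intrinsics, pixels), "pose" (4x4, takes a point from camera to world coordinates). Camera axes: x right, y up, looking along -z (the intrinsics and any distortion apply to the point x, -y, -z); pixel columns grow to the right and rows downward; lengths in m; the calibration is good to about 2 mm. A picture is of the moment at which its call begins.
- arm.job_done(): hands the job in, once; it reports no verdict.
Trained networks look in a picture, given as the dict that the camera call returned (one of the last four; its "shot" number tells which), for a name from the list of things; names that differ only in an ending like _2 or _b are one class to them, and where a whole thing is asked for, a point or a joint stands for the part that bears it (a point fixed in the world has none). Each returns a list of dicts, best first, with "confidence" (0 to 1); they miss things now and then, are a little off and sometimes report something else, mostly with a low value. They report only what shows in the picture. A call takes as long as a camera call. They do not tell look-alikes from the thing itself.
- arm.search_frame(picture, target): "extent" ([centre column, centre row, width, height] as shares, 0 to 1, of the picture: columns of its width, rows of its height, round what is visible of it).
- arm.masks_of(picture, target): "mask" (420x560 bool, what is visible of it) and "extent" ([centre column, centre row, width, height] as shares, 0 to 1, of the picture: columns of its width, rows of its height, round what is visible of it).
- arm.place_of(picture, target): "position" ([column, row] as shares, 0 to 1, of the picture: columns of its width, rows of its height: a listed point, or the origin of a listed thing).
The state is a dict: "t": time; "q": joint angles; "qd": joint speeds; "joint_efforts": joint torques, N m; "eef_pos": TCP position; "ee_rot": TCP orientation; "force": force on the tool from outside, world axes, zero at the start; "moment": the same for the moment, N m; "width": finger opening in m.
Only numpy, scipy, OpenCV 4.12 (cv2) and the standard library are available. Lean on these libraries where they do the work, as an engineer would, in place of code of your own. Each camera call takes 0.05 s, during which the arm holds its last target. There are 200 camera calls.

## Working session

There is one attempt and no reset: what is moved stays moved. The work goes in short steps, Python scripts to look and compute and a shell command to move; the robot and the scene stay as the last step left them, time stands still between calls to the robot, and variables do not carry over. Pictures are saved under pics/ and viewed, about 8 in all and at most 12, crops included, and the job is handed in when it is done.

```bash
mkdir -p pics; ls; cat > h.py <<'E'
import numpy as np, cv2
from station import arm
def world(p,c,r,z=None):
    """pixel -> world; by depth, or on plane z"""
    K=p["mtx"];T=p["pose"]
    ray=np.array([(c-K[0,2])/K[0,0],-(r-K[1,2])/K[1,1],-1.0])
    if z is None:
        d=np.median([v for v in p["range_z"][int(r)-1:int(r)+2,int(c)-1:int(c)+2].ravel() if v>0] or [np.nan]); return T[:3,:3]@(ray*d)+T[:3,3]
    w=T[:3,:3]@ray; return T[:3,3]+w*(z-T[2,3])/w[2]
def pix(p,X):
    q=p["pose"][:3,:3].T@(np.asarray(X)-p["pose"][:3,3]); K=p["mtx"]
    return K[0,0]*q[0]/-q[2]+K[0,2], K[1,1]*-q[1]/-q[2]+K[1,2]
def save(p,n,box=None,f=1):
    im=p["frame"][:,:,::-1]
    if box: im=im[box[1]:box[3],box[0]:box[2]]
    cv2.imwrite(n,cv2.resize(im,None,fx=f,fy=f,interpolation=cv2.INTER_CUBIC))
E
python3 - <<'E'
from h import *
ims=[]
for n in ("scene","top"):
    p=arm.grab_frame(n); ims.append(p["frame"])
    print(n,p["mtx"].round(1).tolist(),p["pose"].round(3).tolist())
    for t in ("handle","pad","trigger_grip","release_tab","cover","cover_home","clamp","spray_can","wrench","gauge_block"):
        for d in arm.place_of(p,t)[:3]:
            c,r=d["position"][0]*560,d["position"][1]*420
            if d["confidence"]>.2: print(t,round(d["confidence"],2),round(c),round(r),world(p,min(max(c,1),558),min(max(r,1),418)).round(3))
    save(p,f"pics/{n}0.png",f=1.4)
print(arm.get_state())
E
```

```text
pics
scene [[490.2, 0.0, 277.7], [0.0, 490.2, 209.6], [0.0, 0.0, 1.0]] [[-0.484, -0.633, 0.605, 1.562], [0.875, -0.335, 0.35, 0.587], [-0.019, 0.698, 0.716, 1.184], [0.0, 0.0, 0.0, 1.0]]
handle 0.61 284 198 [0.559 0.031 0.064]
pad 0.67 201 156 [ 0.448 -0.386  0.001]
pad 0.54 282 229 [0.67  0.084 0.049]
trigger_grip 0.55 294 203 [0.552 0.066 0.05 ]
release_tab 0.52 247 203 [ 0.636 -0.061  0.066]
release_tab 0.33 285 241 [0.718 0.122 0.059]
cover 0.71 249 274 [0.839 0.063 0.001]
cover 0.71 352 270 [ 0.678  0.329 -0.001]
cover 0.66 287 241 [0.718 0.13  0.064]
cover_home 0.97 291 242 [0.71  0.138 0.058]
cover_home 0.22 284 242 [0.717 0.115 0.049]
clamp 0.91 266 229 [0.684 0.036 0.037]
spray_can 0.91 424 238 [0.49  0.482 0.039]
wrench 0.72 201 156 [ 0.45  -0.384  0.   ]
top [[432.5, 0.0, 277.6], [0.0, 432.5, 206.3], [0.0, 0.0, 1.0]] [[0.025, 0.984, -0.176, 0.442], [-1.0, 0.025, -0.002, 0.022], [0.003, 0.176, 0.984, 1.209], [0.0, 0.0, 0.0, 1.0]]
handle 0.71 279 241 [0.553 0.019 0.068]
handle 0.61 425 281 [ 0.458 -0.385  0.003]
pad 0.61 259 200 [0.662 0.074 0.066]
trigger_grip 0.53 262 242 
[... 527 characters left out ...]

gauge_block 0.77 411 209 [ 0.654 -0.346  0.03 ]
{'t': 1.1, 'q': array([ 1.41107741e+00,  3.58610656e-01,  1.19056154e-02,  2.20548685e-06,
       -1.22411666e+00, -2.88098397e-01]), 'qd': array([-1.87705611e-05,  7.54159902e-04, -2.66195898e-04, -4.29640133e-04,
       -4.50418595e-04,  4.75600001e-04]), 'joint_efforts': array([-1.17704774e-03, -5.82396984e+01,  2.93307066e+01,  7.00281993e+00,
        1.25508950e-02, -2.98869089e-06]), 'eef_pos': array([0.29228288, 0.60840984, 0.22655719]), 'ee_rot': array([ 1.94045743,  1.57077087, -1.64895179]), 'force': array([ 0.73920934, -0.153977  ,  0.03001083]), 'moment': array([-0.03655691,  0.02381749, -0.00183193]), 'width': 0.08747107146557363}
```

View pics/top0.png

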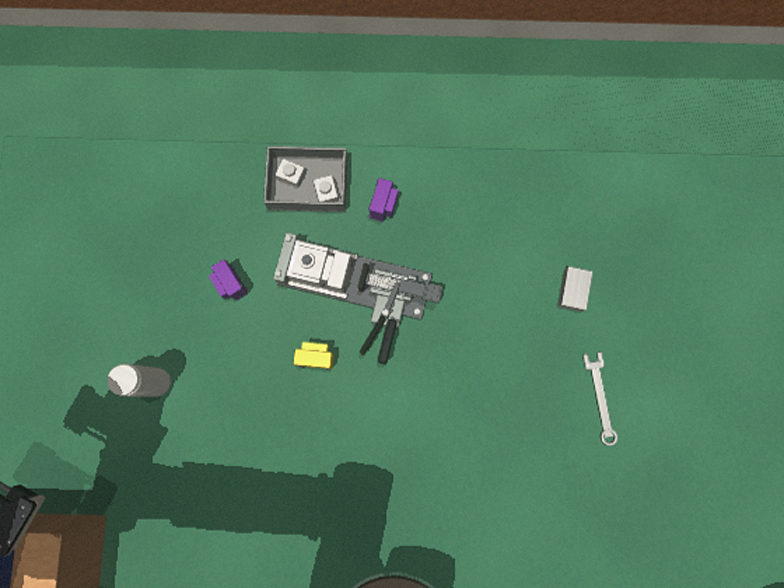

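```bash
python3 - <<'E'
from h import *
p=arm.grab_frame("top")
np.savez("top1.npz",**{k:v for k,v in p.items()})
save(p,"pics/topc.png",(210,170,340,270),6)
# handle / tab / pad candidates in world, clamp frame fit
P={"handle":((-10,111),world(p,279,241,.068)),"tab":((-72,0),world(p,310,206,.067)),"home":((113,0),world(p,240,197,.072)),"pad":((70,0),world(p,259,200,.066))}
A=[];b=[]
for (x,y),w in P.values():
    x/=1e3;y/=1e3
    A+=[[x,-y,1,0],[y,x,0,1]]; b+=[w[0],w[1]]
s=np.linalg.lstsq(np.array(A),np.array(b),rcond=None)[0]
print(s,np.degrees(np.arctan2(s[1],s[0])),np.hypot(s[0],s[1]),(np.array(A)@s-b).round(4))
E
```

```text
[0.11188297 0.9683749  0.65659217 0.01105566] 83.40944831992029 0.9748167737694132 [-0.0044 -0.004  -0.0001  0.0043  0.0018 -0.0048  0.0027  0.0045]
```

View pics/topc.png

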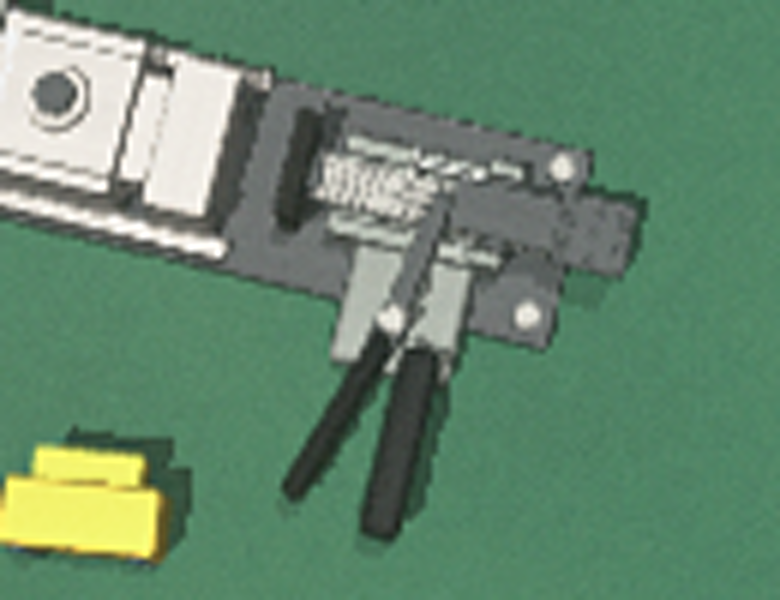

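```bash
cat >> h.py <<'E'
def fit(P):
    a=np.array([v[0] for v in P]);w=np.array([v[1][:2] for v in P])
    ac,wc=a-a.mean(0),w-w.mean(0)
    th=np.arctan2((ac[:,0]*wc[:,1]-ac[:,1]*wc[:,0]).sum(),(ac*wc).sum())
    R=np.array([[np.cos(th),-np.sin(th)],[np.sin(th),np.cos(th)]])
    t=w.mean(0)-R@a.mean(0); return th,R,t,(a@R.T+t-w)
E
python3 - <<'E'
from h import *
p=dict(np.load("top1.npz"))
c=lambda x,y,z:world(p,x/6+210-.4,y/6+170-.4,z)
L=[((-.010,.154),c(380,535,.066)),((-.072,0),c(598,232,.067)),((.1755,0),c(57,93,.092)),((.065,0),c(298,168,.068)),((.006,.060),c(391,318,.073))]
th,R,t,r=fit(L); print(th,np.degrees(th),t,r.round(4))
for n,x in dict(pinch=(-.004,.125),tab=(-.072,0),grip=(.025,.122),handle=(-.01,.111)).items(): print(n,(R@x+t).round(4))
# cover rear top edge
for q in ((238,70),(212,215)):print("cov",(R.T@(c(*q,.072)[:2]-t)).round(4))
for q in ((325,105),(285,230)):print("pad",(R.T@(c(*q,.068)[:2]-t)).round(4))
s=arm.get_state(); from scipy.spatial.transform import Rotation as Ro
print(Ro.from_euler("xyz",s["ee_rot"]).as_matrix().round(3),s["t"])
E
```

```text
1.358599382919663 77.8420106903747 [0.65698313 0.00992904] [[-0.0012 -0.    ]
 [-0.0006  0.0006]
 [-0.0001  0.0015]
 [ 0.0028 -0.0003]
 [-0.0009 -0.0018]]
pinch [0.5339 0.0323]
tab [ 0.6418 -0.0605]
grip [0.543  0.0601]
handle [0.5464 0.0235]
cov [ 0.1015 -0.0337]
cov [0.0964 0.0332]
pad [ 0.0599 -0.0281]
pad [0.0635 0.0315]
[[-0.    -0.433 -0.901]
 [ 0.    -0.901  0.433]
 [-1.    -0.     0.   ]] 1.15
```

Candidates for the cover: aluminium block in the clamp (243,192), yellow block (226,255), purple blocks (272,142) and (163,199). By colour and position it is the aluminium one, which the close crop confirms: it stands between the rails, about 15 mm short of home. The clamp yaw is about 77.8°. Now I move above the pinch.

```bash
python3 -m inch '.4 -.96 0 0 0 .135;.4 -.96 0 0 0 .135;.4 -.96 0 0 0 .135;.4 -.96 0 0 0 .135;.4 -.96 0 0 0 .135;.4 -.96 0 0 0 .135;.4 -.96 0 0 0 .135;.4 -.96 0 0 0 .135;.4 -.96 0 0 0 .135;.4 -.96 0 0 0 .135' 1 30
python3 -m inch '.4 -.96 0 0 0 .135;.4 -.96 0 0 0 .135;.4 -.96 0 0 0 .135;.4 -.96 0 0 0 .135;.4 -.96 0 0 0 .135;.4 -.96 0 0 0 .135;.4 -.96 0 0 0 .135;.4 -.96 0 0 0 .135;.4 -.96 0 0 0 .135;.4 -.96 0 0 0 .135;0 0 -1 0 0 0;0 0 -1 0 0 0'
python3 -m inch '0 0 0 0 0 0'
python3 - <<'E'
from h import *
p=arm.grab_frame("scene")
save(p,"pics/s1.png",(200,130,360,260),5)
s=arm.get_state(); from scipy.spatial.transform import Rotation as Ro
M=Ro.from_euler("xyz",s["ee_rot"]).as_matrix(); print(M.round(3),s["eef_pos"],s["t"],np.degrees(np.arctan2(-M[1,1],-M[0,1])))
E
```

```text
t: 2.4
eef_pos: [0.4126, 0.3195, 0.2268]
ee_rot: [-1.955, 1.57, 0.857]
force: [0.3, 0.1, 0.1]
width: 0.0875
t: 3.9
eef_pos: [0.5326, 0.032, 0.1662]
ee_rot: [-2.496, 1.57, 0.432]
force: [0.2, -0.5, -0.5]
width: 0.0879
t: 4.03
eef_pos: [0.5308, 0.0318, 0.1648]
ee_rot: [0.551, 1.567, -2.803]
force: [-0.1, -0.4, 0.6]
width: 0.0874
[[-0.001 -0.21  -0.978]
 [-0.001 -0.978  0.21 ]
 [-1.     0.001  0.001]] [0.53200072 0.0321582  0.16644234] 4.075 77.8513127742257
```

View pics/s1.png

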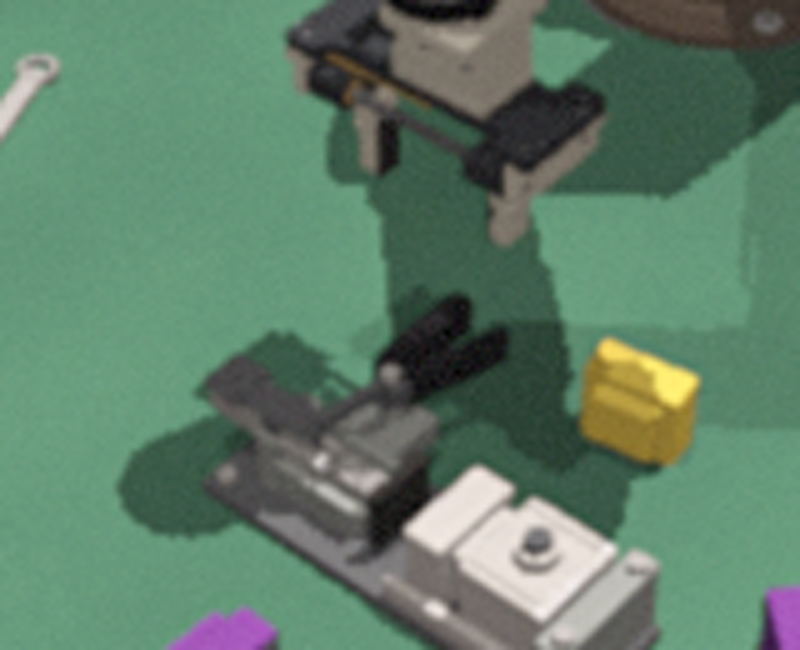

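The gripper is straight above handle and trigger (crop 430-500, 300-380), jaws along the bar, opening clear. I descend, then squeeze.

```bash
python3 -m inch '.06 0 -.9 0 0 0;0 0 -.9 0 0 0;0 0 -.9 0 0 0;0 0 -.9 0 0 0;0 0 -.8 0 0 0;0 0 0 0 0 0'
python3 -m inch '0 0 0 0 0 0;0 0 0 0 0 0;0 0 0 0 0 0;0 0 0 0 0 0;0 0 0 0 0 0;0 0 0 0 0 0' 0.25 30
python3 -m inch '0 0 0 0 0 0;0 0 0 0 0 0'
python3 - <<'E'
from h import *
p=arm.grab_frame("scene")
save(p,"pics/s2.png",(220,150,340,260),6)
E
```

```text
t: 4.82
eef_pos: [0.5341, 0.0325, 0.0345]
ee_rot: [0.769, 1.569, -2.585]
force: [-0.4, -0.1, -0.0]
width: 0.0873
t: 5.58
eef_pos: [0.535, 0.0345, 0.0358]
ee_rot: [-2.156, 1.567, 0.774]
force: [-4.1, 10.8, -0.3]
width: 0.0336
t: 5.82
eef_pos: [0.5351, 0.0346, 0.0358]
ee_rot: [-2.168, 1.567, 0.762]
force: [-2.4, 11.9, 1.2]
width: 0.0297
```

View pics/s2.png

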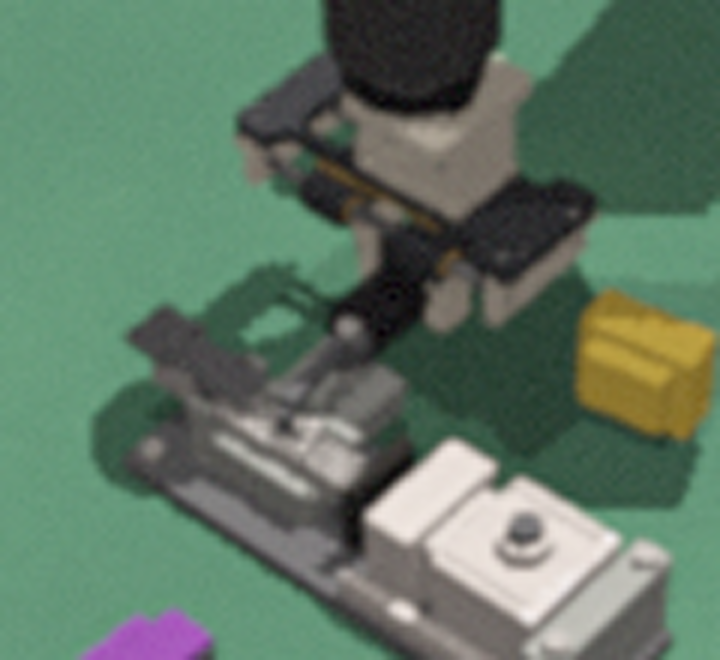

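The first squeeze was full (30 mm; the trigger is closed on the handle and the bar has moved). I nudge y to cut the side load and carry on.

```bash
python3 -m inch '0 .03 0 0 0 0;0 0 0 0 0 0;0 0 0 0 0 0;0 0 0 0 0 0;0 0 0 0 0 0;0 0 0 0 0 0' 1 30
python3 -m inch '0 0 0 0 0 0;0 0 0 0 0 0;0 0 0 0 0 0;0 0 0 0 0 0;0 0 0 0 0 0;0 0 0 0 0 0;0 0 0 0 0 0;0 0 0 0 0 0' 0.25 30
python3 -m inch '0 0 0 0 0 0;0 0 0 0 0 0;0 0 0 0 0 0;0 0 0 0 0 0;0 0 0 0 0 0;0 0 0 0 0 0' 1 30
python3 -m inch '0 0 0 0 0 0;0 0 0 0 0 0;0 0 0 0 0 0;0 0 0 0 0 0;0 0 0 0 0 0;0 0 0 0 0 0;0 0 0 0 0 0;0 0 0 0 0 0' 0.25 35
python3 - <<'E'
from h import *
p=arm.grab_frame("top")
save(p,"pics/t3.png",(210,170,340,270),6)
E
```

```text
t: 6.62
eef_pos: [0.5338, 0.033, 0.0345]
ee_rot: [0.702, 1.57, -2.652]
force: [0.6, 0.2, 1.1]
width: 0.0835
t: 7.62
eef_pos: [0.5337, 0.0349, 0.0343]
ee_rot: [-1.237, 1.569, 1.693]
force: [-2.7, 12.0, -0.2]
width: 0.0297
t: 8.38
eef_pos: [0.5339, 0.0331, 0.0346]
ee_rot: [0.873, 1.57, -2.481]
force: [0.4, -0.5, -0.8]
width: 0.0836
t: 9.38
eef_pos: [0.5338, 0.0348, 0.0344]
ee_rot: [-1.388, 1.569, 1.541]
force: [-3.5, 11.5, 0.8]
width: 0.0296
```

View pics/t3.png

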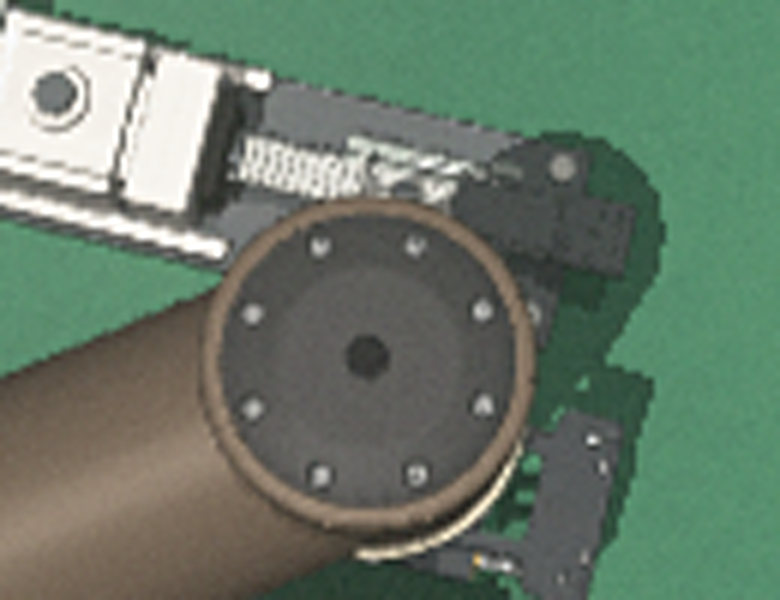

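The pad is now on the cover and the cover-housing gap has narrowed (crop 120-150,100-190). More squeezes.

```bash
Z='0 0 0 0 0 0'
python3 -m inch '0 0 0 0 0 0;0 0 0 0 0 0;0 0 0 0 0 0;0 0 0 0 0 0;0 0 0 0 0 0;0 0 0 0 0 0' 1 40
python3 -m inch '0 0 0 0 0 0;0 0 0 0 0 0;0 0 0 0 0 0;0 0 0 0 0 0;0 0 0 0 0 0;0 0 0 0 0 0;0 0 0 0 0 0;0 0 0 0 0 0' 0.25 40
python3 -m inch '0 0 0 0 0 0;0 0 0 0 0 0;0 0 0 0 0 0;0 0 0 0 0 0;0 0 0 0 0 0;0 0 0 0 0 0' 1 40
python3 -m inch '0 0 0 0 0 0;0 0 0 0 0 0;0 0 0 0 0 0;0 0 0 0 0 0;0 0 0 0 0 0;0 0 0 0 0 0;0 0 0 0 0 0;0 0 0 0 0 0' 0.25 45
python3 - <<'E'
from h import *
p=arm.grab_frame("top")
save(p,"pics/t4.png",(200,165,330,265),6)
E
```

```text
t: 10.18
eef_pos: [0.5338, 0.033, 0.0345]
ee_rot: [0.734, 1.57, -2.62]
force: [-0.2, -0.6, 0.3]
width: 0.0839
t: 11.18
eef_pos: [0.5334, 0.0348, 0.0344]
ee_rot: [-0.998, 1.569, 1.932]
force: [-5.6, 12.5, 2.8]
width: 0.0291
t: 11.92
eef_pos: [0.534, 0.0331, 0.0346]
ee_rot: [1.258, 1.571, -2.096]
force: [0.9, 0.2, 0.8]
width: 0.0833
t: 12.92
eef_pos: [0.5347, 0.0394, 0.0344]
ee_rot: [-1.754, 1.563, 1.176]
force: [-9.4, 36.2, -1.9]
width: 0.0386
```

View pics/t4.png

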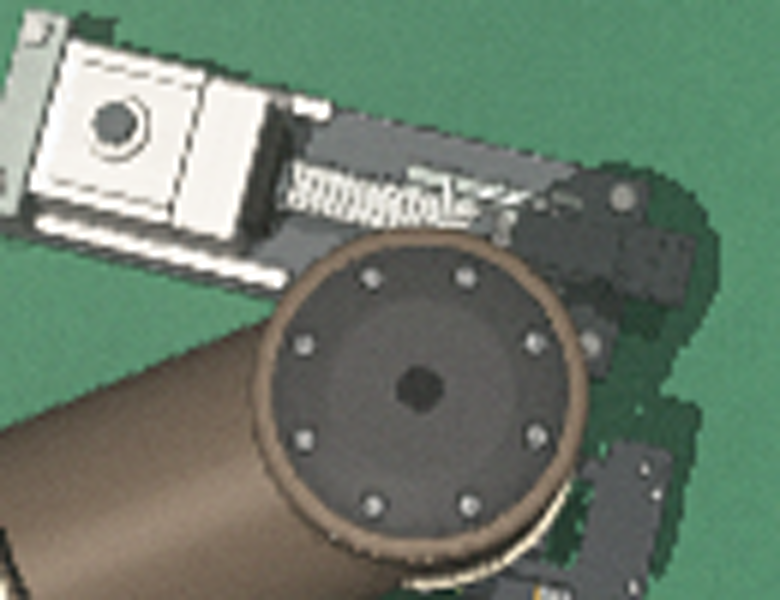

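The trigger now stops part way (38.6 mm) and the cover sits flush on the housing, with only a line left at crop (190,150). One more squeeze to confirm it is tight, then let go.

```bash
python3 -m inch '0 0 0 0 0 0;0 0 0 0 0 0;0 0 0 0 0 0;0 0 0 0 0 0;0 0 0 0 0 0;0 0 0 0 0 0' 1 45
python3 -m inch '0 0 0 0 0 0;0 0 0 0 0 0;0 0 0 0 0 0;0 0 0 0 0 0;0 0 0 0 0 0;0 0 0 0 0 0;0 0 0 0 0 0;0 0 0 0 0 0' 0.25 45
python3 -m inch '0 0 0 0 0 0;0 0 0 0 0 0;0 0 0 0 0 0;0 0 0 0 0 0;0 0 0 0 0 0;0 0 0 0 0 0;0 0 0 0 0 0' 1 45
```

```text
t: 13.72
eef_pos: [0.5331, 0.0326, 0.0343]
ee_rot: [0.6, 1.569, -2.754]
force: [0.8, -0.6, 0.1]
width: 0.0866
t: 14.72
eef_pos: [0.5349, 0.0382, 0.0347]
ee_rot: [-1.814, 1.564, 1.115]
force: [-7.2, 26.5, 1.0]
width: 0.0362
t: 15.6
eef_pos: [0.5333, 0.0329, 0.0343]
ee_rot: [0.592, 1.569, -2.762]
force: [0.4, 0.5, -0.8]
width: 0.0879
```

```bash
python3 -m inch '0 0 1 0 0 0;0 0 1 0 0 0;0 0 1 0 0 0;0 0 1 0 0 0;0 0 .4 0 0 0'
python3 -m inch '.9 -.78 0 0 0 0;.9 -.78 0 0 0 0;.9 -.78 0 0 0 0;.92 -.77 0 0 0 0;0 0 0 0 0 0;0 0 0 0 0 0' 0 30
python3 - <<'E'
from h import *
p=arm.grab_frame("scene")
save(p,"pics/s5.png",(210,130,340,270),5)
s=arm.get_state();print(s["eef_pos"],s["width"],s["t"])
K=dict(tab=(.6418,-.0605,.067),tcp=s["eef_pos"])
for k,v in K.items():print(k,[ (a-b)*5 for a,b in zip(pix(p,v),(210,130))])
E
```

```text
t: 16.23
eef_pos: [0.5345, 0.0334, 0.1682]
ee_rot: [-2.58, 1.569, 0.349]
force: [0.1, 0.2, -0.4]
width: 0.0878
t: 16.98
eef_pos: [0.6417, -0.06, 0.1654]
ee_rot: [0.226, 1.569, -3.129]
force: [0.4, -0.7, -0.3]
width: 0.0334
[ 0.64170394 -0.05966828  0.16583484] 0.029387973318885006 17.025
tab [np.float64(183.39159465201703), np.float64(368.7212012398726)]
tcp [np.float64(174.34861433375232), np.float64(255.80075735784632)]
```

View pics/s5.png

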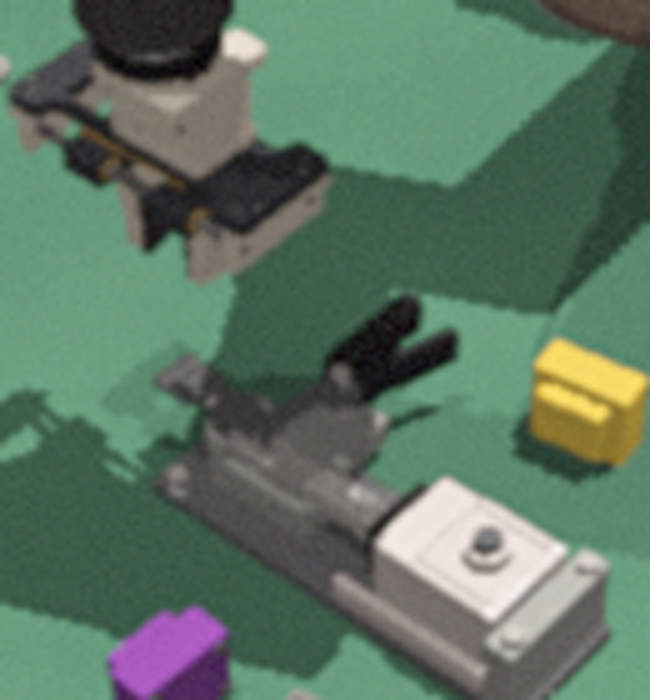

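The cover looks flush with the housing and the clamp holds by itself; the tab is at crop (185,372), as predicted. Down to the tab.

```bash
python3 -m inch '0 0 -.8 0 0 0;0 0 -.8 0 0 0;0 0 -.8 0 0 0;0 0 -.6 0 0 0;0 0 0 0 0 0;0 0 0 0 0 0'
python3 -m inch '0 0 -.1 0 0 0;0 0 -.1 0 0 0;0 0 0 0 0 0'
```

```text
t: 17.77
eef_pos: [0.6432, -0.0597, 0.0775]
ee_rot: [-2.971, 1.57, -0.041]
force: [0.8, -0.1, 0.3]
width: -0.0002
t: 18.15
eef_pos: [0.6425, -0.0601, 0.0704]
ee_rot: [0.108, 1.571, 3.037]
force: [0.1, 0.1, -1.0]
width: 0.0005
```

```bash
python3 -m inch '0 0 -.1 0 0 0;0 0 -.1 0 0 0;0 0 0 0 0 0'
python3 -m inch '0 0 -.07 0 0 0;0 0 -.05 0 0 0;0 0 0 0 0 0'
```

```text
t: 18.52
eef_pos: [0.6428, -0.0606, 0.0648]
ee_rot: [1.974, 1.57, -1.38]
force: [-1.2, -2.9, 4.0]
width: 0.0004
t: 18.9
eef_pos: [0.6427, -0.0614, 0.0619]
ee_rot: [1.824, 1.569, -1.529]
force: [-3.2, -6.7, 9.0]
width: 0.0004
```

```bash
python3 -m inch '0 0 -.05 0 0 0;0 0 0 0 0 0;0 0 0 0 0 0'
python3 - <<'E'
from h import *
p=arm.grab_frame("scene")
save(p,"pics/s6.png",(210,150,340,270),5)
E
```

```text
t: 19.27
eef_pos: [0.6428, -0.0615, 0.0614]
ee_rot: [2.119, 1.569, -1.235]
force: [-4.9, -7.1, 15.1]
width: 0.0006
```

View pics/s6.png

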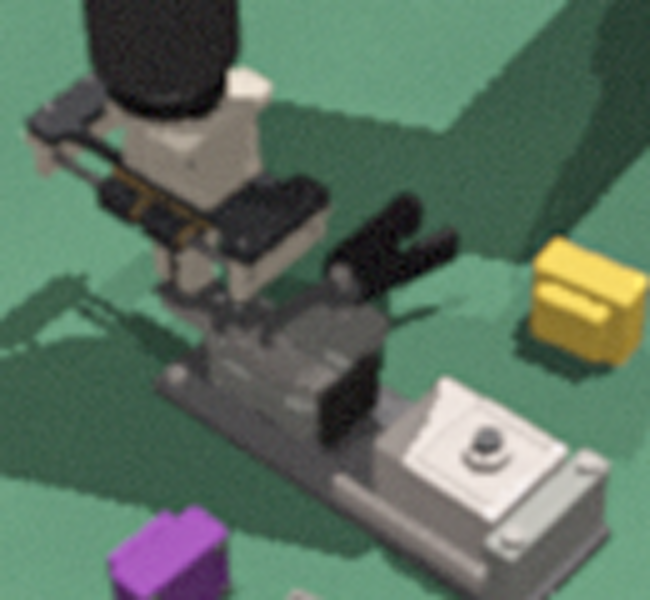

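The bar has sprung back: the pad is at crop (345,410) by the head and the cover stayed home. I lift off and check from the top.

```bash
python3 -m inch '0 0 .3 0 0 0;0 0 1 0 0 0;0 0 1 0 0 0;0 0 1 0 0 0;-.5 -1 .5 0 0 0;-1 -1 0 0 0 0;-1 -1 0 0 0 0;-1 -1 0 0 0 0;-1 -1 0 0 0 0;-1 -1 0 0 0 0;0 0 0 0 0 0'
python3 - <<'E'
from h import *
p=arm.grab_frame("top")
save(p,"pics/t7.png",(210,165,340,265),6)
th=1.3586;R=np.array([[np.cos(th),-np.sin(th)],[np.sin(th),np.cos(th)]]);t=np.array([.657,.0099])
g=p["range_z"]
for y in (-.015,0.015):   # height profile along bar
  out=[]
  for x in np.arange(.05,.16,.005):
    c,r=pix(p,[*(R@[x,y]+t),.07]); w=world(p,c,r); out.append((round(1e3*(R.T@(w[:2]-t))[0]),round(1e3*w[2])))
  print(out)
E
```

```text
t: 20.7
eef_pos: [0.4757, -0.241, 0.1734]
ee_rot: [-1.04, 1.57, 1.887]
force: [0.3, 0.4, 0.2]
width: 0.0002
[(54, 13), (59, 12), (60, 64), (65, 67), (75, 13), (80, 13), (86, 12), (91, 14), (96, 13), (102, 12), (107, 12), (111, 19), (113, 50), (115, 71), (120, 71), (125, 71), (130, 72), (135, 73), (139, 73), (144, 74), (149, 73), (154, 74)]
[(52, 45), (57, 45), (60, 66), (65, 67), (70, 67), (80, 13), (86, 12), (91, 11), (96, 12), (101, 13), (107, 13), (112, 14), (112, 56), (115, 72), (120, 72), (125, 71), (130, 72), (135, 72), (140, 72), (145, 73), (149, 75), (154, 74)]
```

View pics/t7.png

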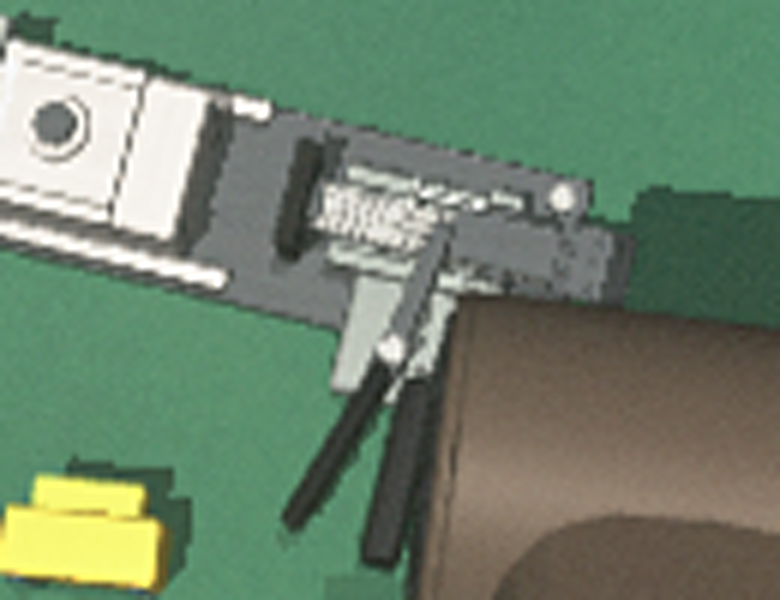

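Cover's rear face is at clamp x ≈ 113 mm with no gap to the housing, and the pad is back at x 60–70. I hand it in.

```bash
python3 -c "
from station import arm
print(arm.job_done(), arm.get_state()['t'])"
```

```text
the job is handed in; nothing more can be done
the job is handed in; nothing more can be done
```

The cover is pressed home and the job is handed in, at about 21 s of the 45 s allowed.

I squeezed the trigger six times. The last two stopped part way, at 38.6 and 36.2 mm opening against about 30 mm for a full squeeze, which is the sign that the cover was home. I let the trigger go, saw the clamp hold by itself, and pressed the release tab until the bar sprang back. Then I moved the arm clear.

**Last checks:**
- The top picture and its depth readings put the cover's rear face at clamp x of about 113 mm, the home position, with no gap to the housing.
- The pad is fully back at x 60–70 mm, and the trigger is at rest.
- The gripper was touching nothing. The yellow block had not moved; I did not re-measure the other bystanders, but the arm did not go near them.

**Disagreements:**
- The network's handle and pad points were up to about 12 mm off, so I used a pose fitted to features in the picture, good to about 3 mm.
- The two part-way squeezes differed by 2.4 mm.
- Tab force read 15 N at the bottom of the press, just over the 4–12 N given.

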